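Find the high spot of a kerbed wheel

ROBOT

A 7-joint arm with a two-finger parallel gripper is mounted at the origin on the work surface. World frame = base frame: x ahead of the robot, y to its left, z up, the work surface at z = 0. Lengths are in m, angles in rad, forces in N, time in s.
With the tool pointing down it reaches from about 0.425 to 0.8 m from the base axis. Payload 8.3 kg.
Tool frame: the origin (TCP) lies at the very end of the fingers, on their centre line; the grasp point (between the pads) lies manip.grip_depth behind it (manip.grip_depth is the distance from the TCP to the grasp point, in m); z points along the fingers, y is the line along which they close (so a half turn about z gives the same grasp; the last joint's range is limited). The gripper opens to 85 mm and grips with 20 to 120 N. Pads are 22 mm wide; open, the fingers measure 114 mm over their backs; the gripper's body (76 mm by 85 mm) begins 54 mm behind the grasp point. The pads swing forward as they close: fully open they stand 13 mm farther back than shut.
Start: joints at [1.284, 0.383, 0.016, 1.37, -0.006, 1.388, -0.046], TCP at [0.139, -0.609, 0.201] pointing down, gripper open.
Joint ranges: [-2.95, 2.95], [-0.25, 2.06], [-1.52, 1.56], [0.18, 2.33], [-1.44, 4.58], [0.02, 2.06], [-3.01, 3.01]. Speed limits (rad/s): [2.39, 2.39, 3.01, 3.01, 3.14, 3.14, 3.14].

INTERFACE

Orientations are given as a unit quaternion [x, y, z, w].
In Python, from station import status, cams, manip, spotter gives the robot as it stands. The module is installed in compiled form; this text tells all that it offers.
- The arm moves only by the tool apply_moves, never from a script. Its argument "moves" is a list of rows, each an object with "dp": the shift along the tool's x, y, z as a fraction of full scale, a list of three; "angular": the turn, a rotation vector about the tool's x, y, z as a fraction of full scale, a list of three. A call has 1 to 20 rows; each row shifts and turns the commanded pose from where the row before left it, along the tool's axes as they then stand; what a row does not reach is not made up. Full scale, the value 1, is 0.02 m for a shift and 90 degrees for a turn. A row lasts 1/10 s, in which the tool goes at most 50 mm and 8.59 degrees, less where a joint would pass 70% of its speed; a pose out of reach is approached as far as the arm can. A call with a number of a shift or a turn outside -1 to 1 is refused whole. A call with a gripper value outside its range is refused whole. "gripper" is the closure, from -1 (fully open) to 1 (shut), set as the call begins (left out, the last holds). The fingers move at their own pace and stop on an object; "squeeze" is the grip in N (left out, the last holds). Time passes only in rows, so rows that do not move let the fingers close. It gives the time, the measured TCP pose, the force, the opening and the grip force at its end, in the units of the state.
- status.state(): the state, without advancing time (a new reading comes with each control period).
- cams.read_camera(name): name is "side" or "top" or "wrist"; returns a dict with "frame" (400x640x3 uint8, red, green, blue), "z_map" (400x640 float32, m along the optical axis (not along the pixel's ray), 0 where there is no reading), "fx", "fy", "cx", "cy" (pixels), "dist" ([k1, k2, p1, p2, k3] as OpenCV has them; the pictures are not rectified), "cam_to_world" (4x4, takes a point from camera to world coordinates). Camera axes: x right, y up, looking along -z (the intrinsics and any distortion apply to the point x, -y, -z); pixel columns grow to the right and rows downward; lengths in m; the calibration is good to about 2 mm. A picture is of the moment at which its call begins.
- manip.sign_off(): hands the job in; it is judged then, once.
Trained networks look in the newest picture that a camera, given by its name, has taken for a name from the list of things; names that differ only in an ending like _2 or _b are one class to them, and where a whole thing is asked for, a point or a joint stands for the part that bears it (a point fixed in the world has none). Each returns a list of dicts, best first, with "conf" (0 to 1); they miss things now and then, are a little off and sometimes report something else, mostly with a low value. They report only what shows in the picture. A call takes as long as a camera call.
- spotter.find_in(camera, target): "rect" ([left, top, width, height] as shares, 0 to 1, of the picture: columns of its width, rows of its height, round what is visible of it).
- spotter.regions_of(camera, target): "pixels" (400x640 bool, what is visible of it) and "rect" ([left, top, width, height] as shares, 0 to 1, of the picture: columns of its width, rows of its height, round what is visible of it).
The state is a dict: "time_s": time; "q": joint angles; "joint_vel": joint speeds; "tau": joint torques, N m; "eef_pos": TCP position; "tcp_rot": TCP orientation; "contact_force": force on the tool from outside, world axes, zero at the start; "torque": the same for the moment, N m; "grip_width": finger opening in m; "grip_force": force on a finger pad.
Only numpy, scipy, OpenCV 4.12 (cv2) and the standard library are available. Lean on these libraries where they do the work, as an engineer would, in place of code of your own. Each camera call takes 0.05 s, during which the arm holds its last target. There are 200 camera calls.

TASK

This small steel wheel has been kerbed, and at one place its edge bulges outwards. Press the stand's pointer gently all the way down beside the edge, then turn the wheel slowly by its studs (several seconds a turn), feel where the edge rubs hardest on the pointer's spring tip, and leave the wheel standing with the middle of that high spot right at the tip so that it can be marked for straightening. Keep a light hand on the pointer and the studs, and leave the hammer, the spanner and the can where they are.

Things in the scene. Friction and masses are not known exactly. Their poses are not given: they have to be found in the camera images.
- stand: Grey cast wheel stand bolted to the bench. Origin on the bench, on the vertical spindle axis about which the wheel turns. Its +y axis points from the spindle to the pointer post (34 mm square, with a guide sleeve on it; centre at y = 162 mm, top at z = 110 mm).
- wheel_mid (a point): Point on the spindle axis level with the top of the wheel's rolled edge, 104 mm above the bench. The white steel wheel, 228 mm wide, lies flat; its face is at z = 98 mm. At an unknown place, never the same, its edge bulges outwards 3.5 mm in a smooth high spot 74 mm long, which rubs on the tip over its middle 55 mm, hardest (about 12 N) at its middle.
- hub: Steel hub bolted fast to the wheel; turns both ways without stops, stays where left. Origin on the spindle axis at bench height; its yaw is the wheel's turning angle. Four round studs on its +x, +y, -x, -y axes at 50 mm radius, tops at z = 144 mm, bare above the nuts (21 mm wide, top z 112 mm); 32 mm dust cap, top z 112 mm. Keep the fingers' load (both summed) under 60 N.
- stud (a point): Centre of the top of the 12 mm stud on the hub's +x axis (50 mm from the spindle axis, 144 mm above the bench). At a stud, turning takes about 1.6 N, and some 15 N where the high spot rubs hardest; less of it is felt once at rest. An arm that gives under this load lags behind.
- pointer: Pointer: a 12 mm upright rod that slides up and down in the sleeve, 162 mm from the spindle axis in the stand's +y direction; about 3 N press it down, and it stays where left. It starts 24 to 34 mm up. All the way down, the bracket on it (18 mm wide, reaching in towards the wheel) sits on the sleeve and its origin is at the stand's origin; raised by d, at z = d in the stand's frame.
- knob (a point): Centre of the top of the pointer's round black press knob, 26 mm wide, on top of the rod; 158 mm above the bench when the pointer is all the way down, higher by d when raised by d. Keep the fingers' load on the pointer under 40 N.
- blade: The pointer's spring blade, hanging from the bracket, with its ball tip; it springs straight outwards from the wheel, 12 N per mm. Its origin is the pointer's origin, moved outwards by what the high spot lifts it (1 mm at its middle).
- tip (a point): Inner side of the 8 mm ball tip on the blade, 115.5 mm from the spindle axis in the stand's +y direction. With the pointer all the way down it is 96 mm above the bench, 1.5 mm clear of the wheel's edge everywhere but at the high spot.
- hammer: Hammer lying on the bench; bystander. Origin near its middle.
- spanner: Open spanner lying on the bench; bystander. Origin near its middle.
- can: Upright grey can, 66 mm in diameter, 160 mm high; bystander. Origin at the centre of its underside.

How it is judged:
On the way, in this order (a step that is already met when the one before it is completed fails the run):
1. the pointer is pressed all the way down (within 3 mm) beside the wheel's edge (z of pointer in the frame of stand below 0.003 m), for 0.2 s.
2. with the pointer down, the wheel is turned until its high spot rubs on the tip (z of pointer in the frame of stand below 0.003 m and contact force between blade and hub above 1 N), for 0.05 s.
At the end, for the whole second after the job is handed in: The pointer is all the way down (within 3 mm), the wheel is at rest and its high spot presses on the pointer's tip with more than 8.8 N, that is, the middle of the high spot is within about 15 mm of the tip (z of pointer in the frame of stand below 0.003 m and contact force between blade and hub above 8.8 N and angular speed of hub below 0.05 rad/s); the robot touches nothing.
It fails at once if the wheel is spun faster than 2 rad/s (angular speed of hub above 2 rad/s).
It fails at once if the fingers load the pointer with more than 40 N (contact force between the fingers and pointer above 40 N).
It fails at once if the fingers load the hub or wheel with more than 60 N in all (contact force between the fingers and hub above 60 N).
It fails at once if the hammer, the spanner or the can is moved by more than 20 mm (distance of any of hammer, spanner, can from where it was at the start of the episode above 0.02 m).
It also fails if it takes over 72 s, if anything falls off the work surface, if the arm or the gripper's body presses on something with over 40 N, if the wrist force passes 120 N, or if a joint passes its speed limit or range.

## Working session

There is one attempt and no reset: what is moved stays moved. The work goes in short steps, Python scripts to look and compute and a tool call to move; the robot and the scene stay as the last step left them, time stands still between calls to the robot, and variables do not carry over. Pictures are saved under pics/ and viewed, at most 10 in all, crops included, and the job is handed in when it is done.

Besides the shell and the picture viewer there is one more tool, called after "Call:" as name(argument=value, ...) on one line, values as JSON. apply_moves: Moves the arm, as the interface text tells. Shift numbers are shares of 0.02 m and turn numbers shares of 90 degrees, none past 1 either way. Its arguments: {"type":"object","properties":{"moves":{"type":"array","items":{"type":"object","properties":{"dp":{"type":"array","items":{"type":"number"}},"angular":{"type":"array","items":{"type":"number"}}}}},"gripper":{"type":"number"},"squeeze":{"type":"number"}},"required":["moves"]}

```bash
mkdir -p pics; cat > h.py <<'E'
import numpy as np, cv2
from station import status, cams, manip, spotter
def ray(c,uv):
    K=np.array([[c['fx'],0,c['cx']],[0,c['fy'],c['cy']],[0,0,1]])
    n=cv2.undistortPoints(np.array(uv,float).reshape(-1,1,2),K,np.array(c['dist'])).reshape(-1,2)
    return np.c_[n[:,0],-n[:,1],-np.ones(len(n))]
def pts(c,uv):
    uv=np.array(uv).reshape(-1,2); z=c['z_map'][uv[:,1].astype(int),uv[:,0].astype(int)]
    p=ray(c,uv)*z[:,None]; T=np.array(c['cam_to_world']); return p@T[:3,:3].T+T[:3,3]
def cloud(c,mask):
    v,u=np.nonzero(mask&(c['z_map']>0)); return pts(c,np.c_[u,v])
def save(c,n): cv2.imwrite('pics/'+n,cv2.cvtColor(c['frame'],cv2.COLOR_RGB2BGR))
E
python3 - <<'E'
from h import *
for n in ['top','side']:
    c=cams.read_camera(n); save(c,n+'0.png')
    for t in ['hub','stud','pointer','knob','can','hammer','spanner','stand']:
        for r in spotter.regions_of(n,t)[:2]:
            P=cloud(c,r['pixels'])
            if len(P): print(n,t,round(r['conf'],2),(np.array(r['rect'])*[640,400,640,400]).round(),P.min(0).round(3),P.max(0).round(3),np.median(P,0).round(3))
s=status.state();print(s)
E
```

```text
top hub 0.68 [318. 197.  77.  79.] [ 0.408 -0.242 -0.006] [0.648 0.01  0.148] [ 0.531 -0.104  0.099]
top stud 0.71 [321. 197.  72.  76.] [ 0.408 -0.218 -0.003] [0.646 0.008 0.148] [ 0.531 -0.104  0.099]
top pointer 0.69 [311. 111.  28.  80.] [ 0.664 -0.053 -0.007] [0.936 0.033 0.032] [ 0.772 -0.008  0.024]
top pointer 0.64 [295. 231.  21.   4.] [0.533 0.014 0.148] [0.551 0.066 0.195] [0.542 0.042 0.157]
top knob 0.44 [290. 196. 103.  79.] [ 0.419 -0.218 -0.003] [0.644 0.096 0.195] [ 0.535 -0.093  0.099]
top can 0.74 [182. 159.  33.  28.] [ 0.682  0.34  -0.004] [0.769 0.459 0.17 ] [0.711 0.36  0.155]
top hammer 0.81 [312. 111.  27.  81.] [ 0.664 -0.053 -0.005] [0.925 0.033 0.032] [ 0.764 -0.007  0.024]
top spanner 0.55 [413. 209.  42.  45.] [ 0.488 -0.446 -0.006] [ 0.624 -0.3    0.015] [ 0.554 -0.373  0.007]
top stand 0.87 [290. 198. 103.  78.] [ 0.419 -0.218 -0.003] [0.643 0.093 0.195] [ 0.536 -0.093  0.098]
side hub 0.61 [300. 147.  87.  77.] [ 0.374 -0.316 -0.004] [0.646 0.065 0.147] [ 0.552 -0.078  0.097]
side stud 0.62 [302. 144.  84.  79.] [ 0.348 -0.343 -0.004] [0.646 0.069 0.1
[... 654 characters left out ...]
': 0.9, 'q': array([ 1.28410945,  0.38336741,  0.01639231,  1.37008156, -0.0063037 ,
        1.38814387, -0.04651439]), 'joint_vel': array([ 0.00030266, -0.00111223, -0.00010096,  0.00019615, -0.00050661,
       -0.00070364,  0.00139538]), 'tau': array([ 3.21022171e-04, -6.27327490e+01,  8.43204930e-01, -3.72082615e+01,
        1.66944094e-02,  2.81985580e-03,  1.56172611e-06]), 'eef_pos': array([ 0.13875989, -0.60941481,  0.20090798]), 'tcp_rot': array([9.93744317e-01, 1.11679138e-01, 3.73400331e-05, 1.92932395e-05]), 'contact_force': array([ 0.09821956,  0.06170594, -0.84139443]), 'torque': array([ 0.02639296, -0.04320761,  0.04122279]), 'grip_force': 0.0, 'grip_width': 0.0853934631259412}
```

```bash
python3 - <<'E'
from h import *
from scipy.cluster.hierarchy import fclusterdata
for n in ['top','side']:
    c=cams.read_camera(n)
    P=cloud(c,np.ones((400,640),bool))
    P=P[(abs(P[:,0]-.54)<.16)&(P[:,1]>-.26)&(P[:,1]<.12)]
    W=P[(P[:,2]>.092)&(P[:,2]<.108)]
    # circle via extreme hull
    h=cv2.minEnclosingCircle(W[:,:2].astype(np.float32)); print(n,len(W),h)
    K=P[(P[:,2]>.178)]; print('knob',K.mean(0).round(4),K[:,2].max(),len(K))
    S=P[(P[:,2]>.136)&(P[:,2]<.152)]
    if len(S)>1:
        l=fclusterdata(S[:,:2],.015,'distance')
        for k in set(l): print(S[l==k].mean(0).round(4),(l==k).sum())
    im=c['frame'][120:300,240:480] if n=='top' else c['frame'][110:280,260:460]
    cv2.imwrite(f'pics/{n}c.png',cv2.resize(cv2.cvtColor(im,cv2.COLOR_RGB2BGR),None,fx=3,fy=3,interpolation=cv2.INTER_CUBIC))
E
```

```text
top 4441 ((0.5359243154525757, -0.076626718044281), 0.1423349529504776)
knob [0.5427 0.0571 0.1921] 0.19686764229332776 68
[0.5404 0.0292 0.1508] 17
[ 0.5822 -0.0993  0.1437] 15
[ 0.5356 -0.1537  0.1429] 16
[ 0.5275 -0.0538  0.1444] 14
[ 0.4818 -0.1083  0.1425] 16
side 3372 ((0.5337546467781067, -0.07227607071399689), 0.14626696705818176)
knob [0.5451 0.0606 0.1897] 0.19434939459954648 97
[0.5466 0.0498 0.1471] 64
[ 0.4831 -0.1084  0.1428] 20
[ 0.5379 -0.1526  0.1426] 22
[ 0.5832 -0.0966  0.1418] 18
[ 0.529  -0.0522  0.1421] 20
```

View pics/topc.png

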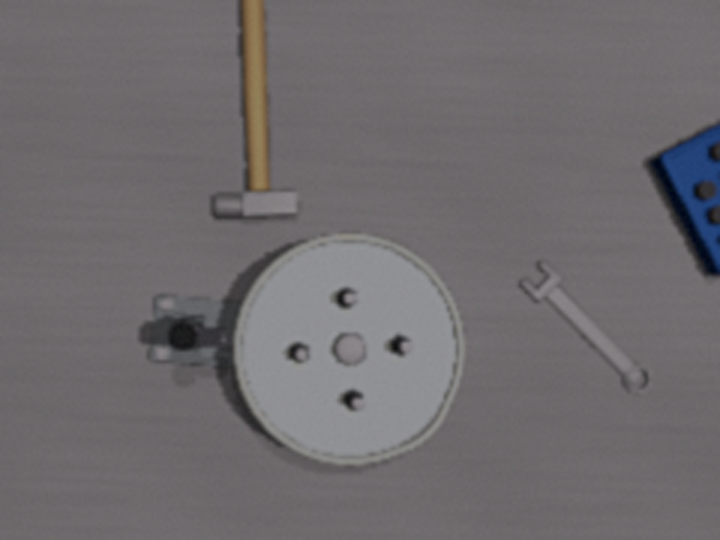

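View pics/side0.png

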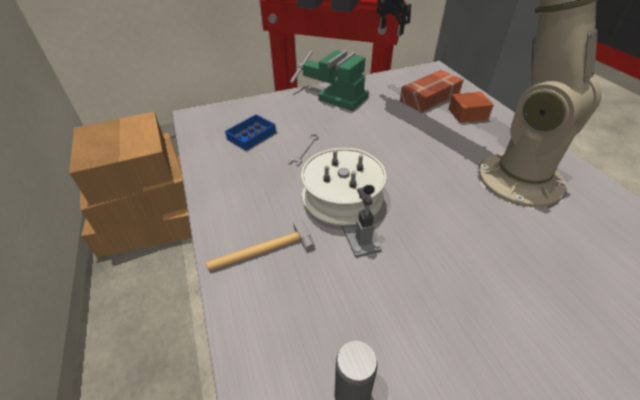

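```bash
cat >> h.py <<'E'
from scipy.spatial.transform import Rotation as R
def totool(d,s=None):
    s=s or status.state(); return (R.from_quat(s['tcp_rot']).inv().apply(d)/.02).round(2)
E
python3 - <<'E'
from h import *
c=cams.read_camera('wrist'); s=status.state()
T=np.array(c['cam_to_world']);print(T.round(3),c['fx'],c['fy'],c['cx'],c['cy'],manip.grip_depth)
print(R.from_quat(s['tcp_rot']).inv().apply(T[:3,3]-s['eef_pos']).round(4), s['contact_force'])
print(totool(np.array([.5325,-.103,.36])-s['eef_pos']))
E
```

```text
[[ 0.221  0.937  0.269  0.207]
 [-0.975  0.213  0.059 -0.594]
 [-0.002 -0.276  0.961  0.373]
 [ 0.     0.     0.     1.   ]] 308.4813338345542 308.4813338345542 317.89659163436494 202.35753028916017 0.0187
[ 0.0698  0.0002 -0.1719] [-0.29504811 -0.23511384 -0.20027361]
[ 24.82 -20.32  -7.95]
```

Call:
apply_moves(moves=[{"dp": [0.3,-0.3,-0.15]},{"dp": [0.7,-0.7,-0.15]},{"dp": [1,-0.95,-0.15]},{"dp": [1,-0.95,-0.15]},{"dp": [1,-0.95,-0.15]},{"dp": [1,-0.95,-0.15]},{"dp": [1,-0.95,-0.15]},{"dp": [1,-0.95,-0.15]},{"dp": [1,-0.95,-0.15]},{"dp": [1,-0.95,-0.15]},{"dp": [1,-0.95,-0.15]},{"dp": [1,-0.95,-0.15]},{"dp": [1,-0.95,-0.15]},{"dp": [1,-0.95,-0.15]},{"dp": [1,-0.95,-0.15]},{"dp": [1,-0.95,-0.15]},{"dp": [1,-0.95,-0.15]},{"dp": [1,-0.95,-0.15]},{"dp": [1,-0.95,-0.15]},{"dp": [1,-0.95,-0.15]}], gripper=1, squeeze=20)

```text
invalid input at $.moves[0]: expected keys dp, angular
```

Call:
apply_moves(moves=[{"dp": [1,-0.95,-0.15]},{"dp": [0.9,-0.6,-0.15]},{"dp": [0.3,-0.2,0]},{"dp": [0,0,0]},{"dp": [0,0,0]}])

```text
invalid input at $.moves[0]: expected keys dp, angular
```

```bash
python3 - <<'E'
from h import *
c=cams.read_camera('wrist'); save(c,'w1.png'); np.savez('w1.npz',f=c['frame'],z=c['z_map'],**{k:np.array(c[k]) for k in ['fx','fy','cx','cy','dist','cam_to_world']})
s=status.state(); print(s['time_s'],s['eef_pos'],s['tcp_rot'],s['contact_force'],s['q'])
P=cloud(c,np.ones((400,640),bool))
S=P[(P[:,2]>.136)&(P[:,2]<.150)&(np.hypot(P[:,0]-.5325,P[:,1]+.103)<.07)]
from scipy.cluster.hierarchy import fclusterdata
l=fclusterdata(S[:,:2],.015,'distance')
for k in set(l): print(S[l==k].mean(0).round(4),(l==k).sum())
K=P[(P[:,2]>.17)&(np.hypot(P[:,0]-.544,P[:,1]-.059)<.03)]
print('knob',K.mean(0),K[:,2].max(),len(K))
E
```

```text
1.1 [ 0.1387583  -0.60939788  0.20090358] [9.93744937e-01 1.11673627e-01 3.94239404e-05 2.17421035e-07] [ 0.32051142 -0.03414408 -0.09279896] [ 1.28411419  0.38336426  0.01638775  1.37009552 -0.00631223  1.38817006
 -0.04652334]Traceback (most recent call last):
  File "<stdin>", line 7, in <module>
    Z = linkage(Y, method=method)
    n = distance.num_obs_y(y)
    raise ValueError("The number of observations cannot be determined on "
                     "an empty distance matrix.")
ValueError: The number of observations cannot be determined on an empty distance matrix.
```

View pics/w1.png

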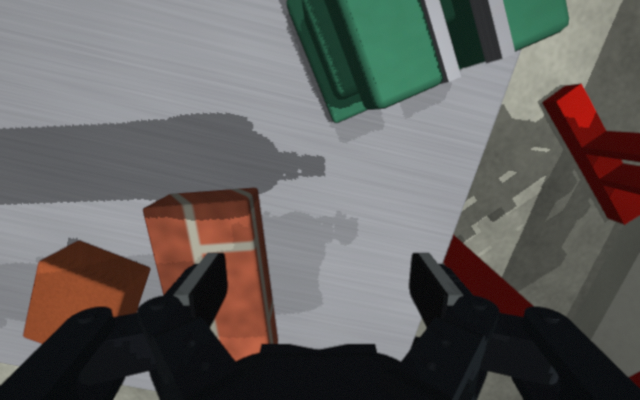

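The move was refused (angular key needed), so this picture shows the start view only, with the open fingers at about (200,280) and (435,280).

Call:
apply_moves(moves=[{"dp": [0.3,-0.3,-0.15],"angular": [0,0,0]},{"dp": [0.7,-0.7,-0.15],"angular": [0,0,0]},{"dp": [1,-0.95,-0.15],"angular": [0,0,0]},{"dp": [1,-0.95,-0.15],"angular": [0,0,0]},{"dp": [1,-0.95,-0.15],"angular": [0,0,0]},{"dp": [1,-0.95,-0.15],"angular": [0,0,0]},{"dp": [1,-0.95,-0.15],"angular": [0,0,0]},{"dp": [1,-0.95,-0.15],"angular": [0,0,0]},{"dp": [1,-0.95,-0.15],"angular": [0,0,0]},{"dp": [1,-0.95,-0.15],"angular": [0,0,0]},{"dp": [1,-0.95,-0.15],"angular": [0,0,0]},{"dp": [1,-0.95,-0.15],"angular": [0,0,0]},{"dp": [1,-0.95,-0.15],"angular": [0,0,0]},{"dp": [1,-0.95,-0.15],"angular": [0,0,0]},{"dp": [1,-0.95,-0.15],"angular": [0,0,0]},{"dp": [1,-0.95,-0.15],"angular": [0,0,0]},{"dp": [1,-0.95,-0.15],"angular": [0,0,0]},{"dp": [1,-0.95,-0.15],"angular": [0,0,0]},{"dp": [1,-0.95,-0.15],"angular": [0,0,0]},{"dp": [1,-0.95,-0.15],"angular": [0,0,0]}], gripper=1, squeeze=20)

```text
time_s: 3.1
eef_pos: [0.4293, -0.1705, 0.2614]
tcp_rot: [0.994, 0.112, 0.0, 0.0]
contact_force: [0.5, 0.5, -0.4]
grip_width: -0.0001
grip_force: 0.0
```

Call:
apply_moves(moves=[{"dp": [1,-0.95,-0.15],"angular": [0,0,0]},{"dp": [0.9,-0.6,-0.15],"angular": [0,0,0]},{"dp": [0.3,-0.2,0],"angular": [0,0,0]},{"dp": [0,0,0],"angular": [0,0,0]},{"dp": [0,0,0],"angular": [0,0,0]}])

```text
time_s: 3.6
eef_pos: [0.4633, -0.1291, 0.2667]
tcp_rot: [0.994, 0.111, -0.0, 0.0]
contact_force: [-0.2, -0.6, -0.1]
grip_width: -0.0001
grip_force: 0.0
```

```bash
python3 - <<'E'
from h import *
c=cams.read_camera('wrist'); save(c,'w2.png'); np.savez('w1.npz',frame=c['frame'],z_map=c['z_map'],**{k:np.array(c[k]) for k in ['fx','fy','cx','cy','dist','cam_to_world']})
s=status.state(); print(s['time_s'],s['eef_pos'],s['tcp_rot'],s['contact_force'],s['q'])
P=cloud(c,np.ones((400,640),bool))
S=P[(P[:,2]>.136)&(P[:,2]<.150)&(np.hypot(P[:,0]-.5325,P[:,1]+.103)<.07)]
from scipy.cluster.hierarchy import fclusterdata
if len(S)>2:
  l=fclusterdata(S[:,:2],.015,'distance')
  for k in set(l): print(S[l==k].mean(0).round(4),(l==k).sum())
K=P[(P[:,2]>.17)&(np.hypot(P[:,0]-.544,P[:,1]-.059)<.03)]
if len(K):print('knob',K.mean(0),K[:,2].max(),len(K))
E
```

```text
3.65 [ 0.46324118 -0.12938481  0.26673776] [ 9.93842635e-01  1.10800232e-01 -3.15531642e-04  1.58584570e-04] [-0.32910393 -0.6293352  -0.4164882 ] [ 0.65967395  0.07139367 -0.47857605  1.61458724  0.03353236  1.46418216
 -1.17018665]
[ 0.58   -0.1007  0.1424] 164
[ 0.5259 -0.056   0.1425] 153
[ 0.5351 -0.1546  0.1425] 138
[ 0.4811 -0.1099  0.1427] 123
knob [0.54187175 0.05336949 0.18974216] 0.19311806987947772 1224
```

View pics/w2.png

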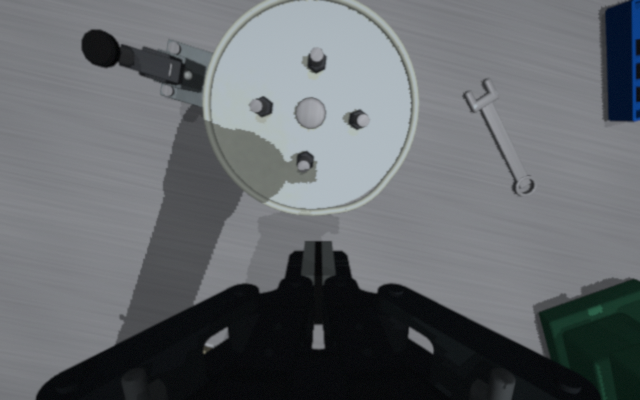

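```bash
python3 - <<'E'
from h import *
from scipy.optimize import least_squares
c=dict(np.load('w1.npz')); T=c['cam_to_world']; K=np.array([[c['fx'],0,c['cx']],[0,c['fy'],c['cy']],[0,0,1]])
lab=cv2.GaussianBlur(c['frame'],(3,3),.7).astype(np.float32)
cen=np.array([.5315,-.105]); th=np.radians(np.arange(0,360,3)); r=np.arange(.100,.126,.00025)
X=np.stack([cen[0]+np.outer(np.cos(th),r),cen[1]+np.outer(np.sin(th),r),np.full((len(th),len(r)),.102)],-1)
Q=(X.reshape(-1,3)-T[:3,3])@T[:3,:3]; Q=Q*[1,-1,-1]
uv=cv2.projectPoints(Q,np.zeros(3),np.zeros(3),K,c['dist'])[0].reshape(len(th),len(r),2).astype(np.float32)
g=lab[:,:,1]
S=cv2.remap(g,uv[...,0],uv[...,1],cv2.INTER_CUBIC)
d=np.gradient(cv2.GaussianBlur(S,(9,1),2),axis=1)
i=np.argmin(d[:,10:-4],axis=1)+10; R0=r[i]; ok=(uv[np.arange(len(th)),i,1]>2)&(-d[np.arange(len(th)),i]>1)
x=cen[0]+R0*np.cos(th);y=cen[1]+R0*np.sin(th)
f=least_squares(lambda p:(np.hypot(x-p[0],y-p[1])-p[2])[ok],[*cen,.114],loss='soft_l1',f_scale=.0005).x
res=(np.hypot(x-f[0],y-f[1])-f[2])*1000
print(f.round(4))
for a,b,k in zip(np.degrees(th),res,ok): print(int(a),round(b,1) if k else 'x',end='; ')
E
```

```text
[ 0.5288 -0.1017  0.1078]
0 x; 3 x; 6 x; 9 x; 12 x; 14 x; 18 x; 21 x; 24 x; 27 x; 29 x; 33 x; 36 x; 39 x; 42 x; 45 x; 48 -4.8; 51 -5.3; 54 -5.5; 57 -5.5; 59 -5.7; 63 -6.2; 66 -6.1; 69 -6.3; 72 -6.5; 75 -6.7; 78 -6.9; 81 2.4; 84 2.0; 87 1.6; 90 2.2; 93 1.1; 96 1.2; 99 1.1; 102 1.0; 105 1.1; 108 -7.5; 111 -7.8; 114 -7.6; 117 0.3; 119 0.5; 123 0.7; 126 0.5; 129 0.7; 132 0.4; 135 0.7; 138 0.2; 141 0.3; 144 0.6; 147 0.6; 150 0.5; 153 -7.2; 156 -6.9; 159 -6.7; 162 -6.4; 165 2.5; 168 -6.4; 171 -6.2; 174 2.4; 177 2.6; 180 3.0; 183 2.9; 186 -5.1; 189 -4.9; 192 -4.2; 195 3.7; 198 3.9; 201 4.6; 204 4.9; 207 -2.9; 210 -2.5; 213 -1.7; 216 -1.0; 219 -0.8; 222 -0.6; 225 -0.6; 228 0.1; 230 0.1; 234 0.1; 237 -0.2; 239 -1.0; 243 -0.8; 246 -1.4; 248 -0.7; 252 -0.5; 255 -0.8; 258 -0.1; 261 -0.7; 264 0.2; 267 0.1; 270 0.2; 273 0.4; 276 0.2; 279 0.1; 282 0.7; 285 0.6; 288 0.4; 291 0.5; 294 0.5; 297 0.6; 300 0.4; 303 0.4; 306 0.4; 309 0.2; 312 0.4; 315 0.4; 318 0.4; 321 -0.1; 324 0.3; 327 -0.0; 330 -0.3; 333 -0.1; 336 -0.2; 339 x; 342 x; 345 x; 348 x; 351 x; 354 x; 357 x;
```

```bash
cat > edge.py <<'E'
from h import *
from scipy.optimize import least_squares
def edge(c,cen,th=np.radians(np.arange(0,360,4)),lo=.110,hi=.122):
    T=c['cam_to_world']; K=np.array([[c['fx'],0,c['cx']],[0,c['fy'],c['cy']],[0,0,1]])
    g=c['frame'][:,:,1].astype(np.float32); r=np.arange(lo,hi,.00025)
    X=np.stack([cen[0]+np.outer(np.cos(th),r),cen[1]+np.outer(np.sin(th),r),np.full((len(th),len(r)),.102)],-1)
    Q=(X.reshape(-1,3)-T[:3,3])@T[:3,:3]*[1,-1,-1]
    uv=cv2.projectPoints(Q,np.zeros(3),np.zeros(3),K,c['dist'])[0].reshape(len(th),len(r),2).astype(np.float32)
    d=np.gradient(cv2.GaussianBlur(cv2.remap(g,uv[...,0],uv[...,1],cv2.INTER_LINEAR),(13,1),2),axis=1)
    i=np.argmin(d[:,4:-4],axis=1)+4; k=np.arange(len(th))
    ok=(uv[k,i,1]>2)&(d[k,i]<-1.5)
    return th,r[i],ok
E
python3 - <<'E'
from edge import *
c=dict(np.load('w1.npz')); cen=np.array([.531,-.1055])
for it in range(3):
    th,R0,ok=edge(c,cen); x=cen[0]+R0*np.cos(th);y=cen[1]+R0*np.sin(th)
    f=least_squares(lambda p:(np.hypot(x-p[0],y-p[1])-p[2])[ok],[*cen,.114],loss='soft_l1',f_scale=.0004).x
    cen=f[:2]; print(f.round(4))
res=(np.hypot(x-f[0],y-f[1])-f[2])*1000
for a,b,k in zip(np.degrees(th),res,ok): print(round(a),round(b,1) if k else 'x',end='; ')
E
```

```text
[ 0.5306 -0.1057  0.1126]
[ 0.5305 -0.1056  0.1127]
[ 0.5305 -0.1056  0.1127]
0 x; 4 x; 8 x; 12 x; 16 x; 20 x; 24 x; 28 x; 32 x; 36 x; 40 x; 44 0.1; 48 -0.2; 52 0.1; 56 -0.2; 60 -0.2; 64 -0.2; 68 -0.2; 72 -0.2; 76 -0.2; 80 0.8; 84 0.8; 88 0.6; 92 0.6; 96 0.3; 100 0.3; 104 0.3; 108 0.1; 112 0.1; 116 -0.1; 120 -0.4; 124 -0.4; 128 0.1; 132 -0.1; 136 -0.1; 140 -0.4; 144 -0.1; 148 -0.4; 152 x; 156 x; 160 x; 164 0.4; 168 -0.2; 172 -0.4; 176 -0.4; 180 -0.2; 184 -0.2; 188 -0.7; 192 -0.7; 196 -0.4; 200 0.1; 204 0.1; 208 0.8; 212 1.8; 216 2.6; 220 2.8; 224 3.3; 228 2.8; 232 2.6; 236 1.6; 240 0.6; 244 -0.4; 248 -0.2; 252 -0.2; 256 -0.4; 260 -0.2; 264 0.1; 268 -0.2; 272 -0.2; 276 -0.4; 280 0.1; 284 -0.2; 288 0.1; 292 -0.2; 296 0.1; 300 -0.2; 304 -0.2; 308 0.1; 312 0.1; 316 -0.2; 320 0.1; 324 0.1; 328 0.1; 332 0.1; 336 0.1; 340 0.1; 344 x; 348 x; 352 x; 356 x;
```

Call:
apply_moves(moves=[{"dp": [0.66,-0.915,0.2],"angular": [0,0,0]},{"dp": [0.66,-0.915,0.2],"angular": [0,0,0]},{"dp": [0.66,-0.915,0.2],"angular": [0,0,0]},{"dp": [0.66,-0.915,0.2],"angular": [0,0,0]},{"dp": [0.66,-0.915,0.2],"angular": [0,0,0]},{"dp": [0.66,-0.915,0.2],"angular": [0,0,0]},{"dp": [0.66,-0.915,0.2],"angular": [0,0,0]},{"dp": [0.66,-0.915,0.2],"angular": [0,0,0]},{"dp": [0.66,-0.915,0.2],"angular": [0,0,0]},{"dp": [0,0,0.0],"angular": [0,0,0]}])

```text
time_s: 4.65
eef_pos: [0.543, 0.0608, 0.2301]
tcp_rot: [0.994, 0.113, -0.001, -0.001]
contact_force: [-0.8, 0.3, 0.7]
grip_width: -0.0
grip_force: 0.0
```

Call:
apply_moves(moves=[{"dp": [0,0,0.1],"angular": [0,0,-0.091]},{"dp": [0,0,0.1],"angular": [0,0,-0.091]},{"dp": [0,0,0.1],"angular": [0,0,-0.091]},{"dp": [0,0,0.1],"angular": [0,0,-0.091]},{"dp": [0,0,0.1],"angular": [0,0,-0.091]},{"dp": [0,0,0.1],"angular": [0,0,-0.091]},{"dp": [0,0,0.1],"angular": [0,0,-0.091]},{"dp": [0,0,0.1],"angular": [0,0,-0.091]},{"dp": [0,0,0.1],"angular": [0,0,-0.091]},{"dp": [0,0,0.1],"angular": [0,0,-0.091]},{"dp": [0,0,0.0],"angular": [0,0,0]}])

```text
time_s: 5.75
eef_pos: [0.543, 0.0566, 0.2105]
tcp_rot: [0.677, 0.736, -0.001, 0.0]
contact_force: [-0.3, 1.0, 0.1]
grip_width: -0.0001
grip_force: 0.0
```

```bash
python3 - <<'E'
from h import *
s=status.state(); print(s['time_s'],s['eef_pos'],s['q'],s['contact_force'])
r=R.from_quat(s['tcp_rot']); print(r.as_matrix().round(4)); print(totool(np.array([.543,.0575,.195])-s['eef_pos']))
E
```

```text
5.75 [0.54298702 0.05660644 0.21053474] [ 0.51208369  0.30968615 -0.83934273  1.54467288  0.2332338   1.39239521
 -0.26312253] [-0.31158551  1.04883542  0.11176123]
[[-8.220e-02  9.966e-01 -9.000e-04]
 [ 9.966e-01  8.220e-02 -1.000e-03]
 [-9.000e-04 -1.000e-03 -1.000e+00]]
[0.05 0.01 0.78]
```

Call:
apply_moves(moves=[{"dp": [0,0,0.15],"angular": [0,0,0]},{"dp": [0,0,0.15],"angular": [0,0,0]},{"dp": [0,0,0.15],"angular": [0,0,0]},{"dp": [0,0,0.15],"angular": [0,0,0]},{"dp": [0,0,0.15],"angular": [0,0,0]},{"dp": [0,0,0.15],"angular": [0,0,0]},{"dp": [0,0,0.15],"angular": [0,0,0]},{"dp": [0,0,0.15],"angular": [0,0,0]},{"dp": [0,0,0.15],"angular": [0,0,0]}])

```text
time_s: 6.65
eef_pos: [0.5433, 0.0588, 0.1837]
tcp_rot: [0.677, 0.736, 0.0, -0.0]
contact_force: [-0.2, -0.6, 0.1]
grip_width: 0.0002
grip_force: 0.0
```

Call:
apply_moves(moves=[{"dp": [0,0,0.15],"angular": [0,0,0]},{"dp": [0,0,0.15],"angular": [0,0,0]},{"dp": [0,0,0.15],"angular": [0,0,0]},{"dp": [0,0,0.15],"angular": [0,0,0]},{"dp": [0,0,0.15],"angular": [0,0,0]},{"dp": [0,0,0.15],"angular": [0,0,0]},{"dp": [0,0,0.05],"angular": [0,0,0]},{"dp": [0,0,0.05],"angular": [0,0,0]}])

```text
time_s: 7.45
eef_pos: [0.5433, 0.0588, 0.1639]
tcp_rot: [0.677, 0.736, 0.0, -0.0]
contact_force: [0.2, 0.9, -0.2]
grip_width: -0.0005
grip_force: 0.0
```

```bash
python3 - <<'E'
from h import *
s=status.state(); print(s['eef_pos'],s['contact_force'],s['tau'])
for n in ['side','top']:
    c=cams.read_camera(n)
    if n=='side':
        im=c['frame'][110:280,260:460]
        a=cv2.resize(cv2.cvtColor(im,cv2.COLOR_RGB2BGR),None,fx=3,fy=3,interpolation=cv2.INTER_CUBIC)
    for r in spotter.regions_of(n,'knob')[:2]:
        P=cloud(c,r['pixels']); P=P[P[:,2]>.12]
        if len(P): print(n,round(r['conf'],2),P.mean(0).round(3),P.max(0).round(3),len(P))
c=cams.read_camera('wrist'); b=cv2.cvtColor(c['frame'],cv2.COLOR_RGB2BGR)
cv2.imwrite('pics/k1.png',np.vstack([np.hstack([a[:300],np.zeros((300,40,3),np.uint8)]),b[130:400][:300]])[:600])
E
```

```text
[0.54331491 0.05883038 0.16386353] [ 0.23337732  0.89580012 -0.17629926] [ 2.75667332e-02 -4.73844159e+01 -8.94678712e+00 -3.51401854e+01
  8.16354237e-03  3.41711054e-02  7.31085747e-03]
side 0.65 [0.547 0.053 0.158] [0.556 0.071 0.201] 217
top 0.49 [0.714 0.367 0.156] [0.747 0.401 0.166] 462
```

View pics/k1.png

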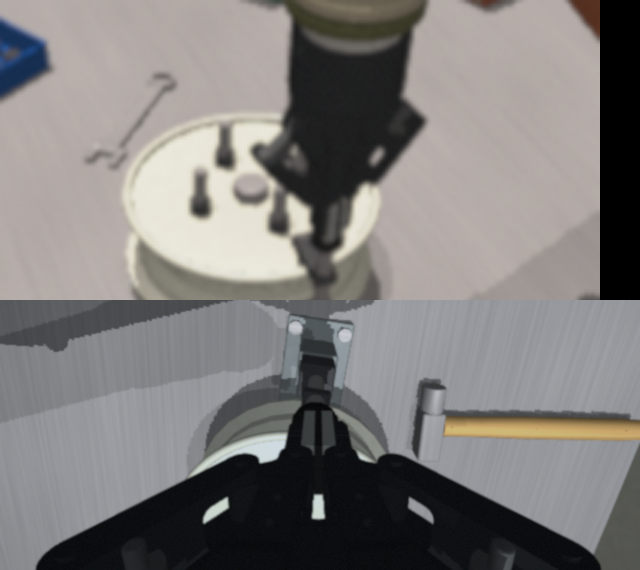

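Call:
apply_moves(moves=[{"dp": [0,0,0.07],"angular": [0,0,0]},{"dp": [0,0,0.07],"angular": [0,0,0]},{"dp": [0,0,0.07],"angular": [0,0,0]}])

```text
time_s: 8.0
eef_pos: [0.5434, 0.0588, 0.1598]
tcp_rot: [0.677, 0.736, 0.0, 0.0]
contact_force: [-0.1, 0.2, 3.0]
grip_width: -0.0
grip_force: 0.9
```

Call:
apply_moves(moves=[{"dp": [0,0,0.05],"angular": [0,0,0]},{"dp": [0,0,0.05],"angular": [0,0,0]}])

```text
time_s: 8.2
eef_pos: [0.5434, 0.0588, 0.1578]
tcp_rot: [0.677, 0.736, 0.0, 0.0]
contact_force: [0.0, 0.8, 2.3]
grip_width: 0.0
grip_force: 0.9
```

Call:
apply_moves(moves=[{"dp": [0,0,0.03],"angular": [0,0,0]},{"dp": [0,0,0.03],"angular": [0,0,0]}])

```text
time_s: 8.4
eef_pos: [0.5434, 0.0588, 0.1566]
tcp_rot: [0.677, 0.736, 0.0, 0.0]
contact_force: [0.0, 0.6, 1.2]
grip_width: -0.0002
grip_force: 0.9
```

Call:
apply_moves(moves=[{"dp": [0,0,0.03],"angular": [0,0,0]},{"dp": [0,0,0.03],"angular": [0,0,0]}])

```text
time_s: 8.6
eef_pos: [0.5434, 0.0588, 0.1553]
tcp_rot: [0.677, 0.736, 0.0, 0.0]
contact_force: [-0.1, -0.2, 1.1]
grip_width: -0.0001
grip_force: 0.9
```

Call:
apply_moves(moves=[{"dp": [0,0,0.03],"angular": [0,0,0]},{"dp": [0,0,0.03],"angular": [0,0,0]}])

```text
time_s: 8.8
eef_pos: [0.5434, 0.0588, 0.1541]
tcp_rot: [0.677, 0.736, 0.0, 0.0]
contact_force: [0.0, -0.6, 1.3]
grip_width: -0.0001
grip_force: 0.9
```

Call:
apply_moves(moves=[{"dp": [0,0,-0.2],"angular": [0,0,0]},{"dp": [0,0,-1],"angular": [0,0,0]},{"dp": [-1,0,-1],"angular": [0,0,0]},{"dp": [-1,0,-1],"angular": [0,0,0]},{"dp": [-1,0,0],"angular": [0,0,0]},{"dp": [0,0,0],"angular": [0,0,0]}])

```text
time_s: 9.4
eef_pos: [0.5487, -0.0047, 0.2184]
tcp_rot: [0.679, 0.734, -0.0, 0.001]
contact_force: [0.3, -1.3, -0.2]
grip_width: 0.0003
grip_force: 0.0
```

```bash
python3 - <<'E'
from h import *
s=status.state(); print(s['eef_pos'],s['contact_force'])
ims=[]
for n in ['wrist','top','side']:
    c=cams.read_camera(n)
    P=cloud(c,np.ones((400,640),bool)); P=P[(np.hypot(P[:,0]-.544,P[:,1]-.059)<.022)&(P[:,2]>.13)&(P[:,2]<.2)]
    if len(P): 
        q=np.quantile(P[:,2],[.5,.9,.97]); T=P[P[:,2]>q[1]-.006]; print(n,len(P),q.round(4),T.mean(0).round(4))
    if n=='wrist': save(c,'k2.png'); np.savez('w3.npz',**{k:np.array(v) for k,v in c.items()})
E
```

```text
[ 0.54869356 -0.00467838  0.21843524] [ 0.31558021 -1.31408441 -0.2463479 ]
wrist 1267 [0.1829 0.1839 0.1844] [0.5414 0.056  0.1829]
side 207 [0.1651 0.184  0.1847] [0.5448 0.0603 0.1828]
```

View pics/k2.png

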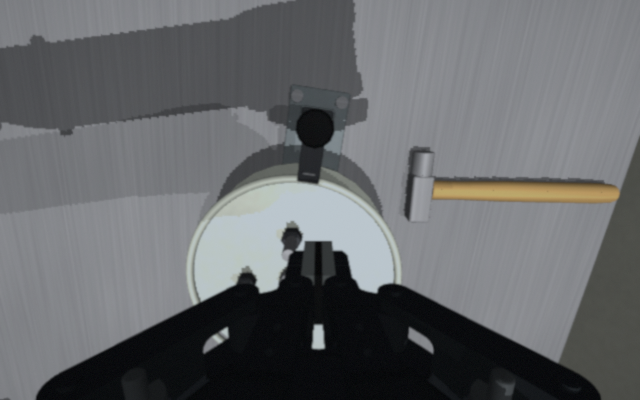

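```bash
python3 - <<'E'
from h import *
c=dict(np.load('w3.npz')); s=status.state()
r=R.from_quat(s['tcp_rot'])
for v in [242,246,252,260,270,280,300,350]:
    P=pts(c,[[u,v] for u in (306,312,318,324,330)])
    print(v,r.inv().apply(P-s['eef_pos']).round(3).tolist())
c=cams.read_camera('side'); P=cloud(c,np.ones((400,640),bool)); q=r.inv().apply(P-s['eef_pos'])
m=(np.hypot(q[:,0],q[:,1])<.03)&(P[:,2]>.15); print(np.sort(q[m][:,2])[-8:])
E
```

```text
242 [[0.006, -0.005, -0.035], [0.006, -0.003, -0.035], [0.006, 0.0, -0.036], [0.006, 0.003, -0.035], [0.006, 0.006, -0.036]]
246 [[0.007, -0.005, -0.04], [0.006, -0.002, -0.04], [0.007, 0.0, -0.04], [0.006, 0.003, -0.04], [0.006, 0.006, -0.04]]
252 [[0.006, -0.005, -0.046], [0.007, -0.002, -0.048], [0.006, 0.0, -0.046], [0.007, 0.003, -0.047], [0.006, 0.006, -0.046]]
260 [[0.006, -0.005, -0.054], [0.006, -0.002, -0.054], [0.007, 0.0, -0.055], [0.007, 0.003, -0.055], [0.007, 0.005, -0.055]]
270 [[0.006, -0.004, -0.062], [0.007, -0.002, -0.063], [0.006, 0.0, -0.063], [0.007, 0.003, -0.064], [0.006, 0.005, -0.062]]
280 [[0.007, -0.004, -0.072], [0.005, -0.002, -0.068], [0.004, 0.0, -0.067], [0.004, 0.003, -0.067], [0.007, 0.005, -0.072]]
300 [[0.007, -0.004, -0.085], [0.001, -0.002, -0.076], [-0.004, 0.0, -0.067], [0.002, 0.002, -0.076], [0.008, 0.004, -0.086]]
350 [[0.006, -0.003, -0.105], [0.006, -0.001, -0.105], [0.005, 0.0, -0.105], [0.006, 0.002, -0.105], [0.005, 0.004, -0.104]]
[-0.03515734 -0.03495732 -0.03492517 -0.03445072 -0.03437049 -0.0338124
 -0.03310248 -0.03255402]
```

Call:
apply_moves(moves=[{"dp": [0.8,0,0],"angular": [0,0,0]},{"dp": [0.8,0,0.2],"angular": [0,0,0]},{"dp": [0.8,0,0.6],"angular": [0,0,0]},{"dp": [0.77,0,0.6],"angular": [0,0,0]},{"dp": [0,0,0.6],"angular": [0,0,0]},{"dp": [0,0,0.5],"angular": [0,0,0]},{"dp": [0,0,0.3],"angular": [0,0,0]},{"dp": [0,0,0.15],"angular": [0,0,0]},{"dp": [0,0,0.15],"angular": [0,0,0]},{"dp": [0,0,0.15],"angular": [0,0,0]},{"dp": [0,0,0.15],"angular": [0,0,0]},{"dp": [0,0,0.15],"angular": [0,0,0]}])

```text
time_s: 10.8
eef_pos: [0.5434, 0.0618, 0.1473]
tcp_rot: [0.678, 0.735, 0.0, 0.0]
contact_force: [-0.6, -1.8, 1.2]
grip_width: 0.0001
grip_force: 1.0
```

Call:
apply_moves(moves=[{"dp": [0,0,0.15],"angular": [0,0,0]},{"dp": [0,0,0.15],"angular": [0,0,0]}])

```text
time_s: 11.0
eef_pos: [0.5433, 0.062, 0.1411]
tcp_rot: [0.677, 0.736, 0.0, 0.0]
contact_force: [1.5, -1.6, 1.8]
grip_width: 0.0002
grip_force: 0.9
```

Call:
apply_moves(moves=[{"dp": [0,0,0.1],"angular": [0,0,0]},{"dp": [0,0,0.1],"angular": [0,0,0]},{"dp": [0,0,0.1],"angular": [0,0,0]}])

```text
time_s: 11.3
eef_pos: [0.5432, 0.0622, 0.1351]
tcp_rot: [0.677, 0.736, 0.0, 0.0]
contact_force: [1.7, -1.2, 1.2]
grip_width: 0.0003
grip_force: 0.9
```

Call:
apply_moves(moves=[{"dp": [0,0,0.05],"angular": [0,0,0]},{"dp": [0,0,0.05],"angular": [0,0,0]}])

```text
time_s: 11.5
eef_pos: [0.5431, 0.0623, 0.1331]
tcp_rot: [0.677, 0.736, 0.0, -0.0]
contact_force: [0.1, -1.1, 1.6]
grip_width: 0.0002
grip_force: 0.9
```

Call:
apply_moves(moves=[{"dp": [0,0,0.04],"angular": [0,0,0]},{"dp": [0,0,0.04],"angular": [0,0,0]}])

```text
time_s: 11.7
eef_pos: [0.5431, 0.0622, 0.1315]
tcp_rot: [0.677, 0.736, 0.0, -0.0]
contact_force: [0.1, -0.9, 1.5]
grip_width: -0.0003
grip_force: 0.9
```

Call:
apply_moves(moves=[{"dp": [0,0,0.04],"angular": [0,0,0]},{"dp": [0,0,0.04],"angular": [0,0,0]}])

```text
time_s: 11.9
eef_pos: [0.5431, 0.0623, 0.1299]
tcp_rot: [0.677, 0.736, 0.0, -0.0]
contact_force: [1.5, -0.6, 1.9]
grip_width: 0.0002
grip_force: 0.9
```

Call:
apply_moves(moves=[{"dp": [0,0,0.03],"angular": [0,0,0]},{"dp": [0,0,0.03],"angular": [0,0,0]}])

```text
time_s: 12.1
eef_pos: [0.5431, 0.0623, 0.1287]
tcp_rot: [0.677, 0.736, 0.0, -0.0]
contact_force: [0.5, -0.3, 1.5]
grip_width: -0.0003
grip_force: 0.9
```

Call:
apply_moves(moves=[{"dp": [0,0,0.03],"angular": [0,0,0]},{"dp": [0,0,0.03],"angular": [0,0,0]}])

```text
time_s: 12.3
eef_pos: [0.5431, 0.0623, 0.1277]
tcp_rot: [0.677, 0.736, 0.0, 0.0]
contact_force: [-1.0, -1.4, 8.1]
grip_width: -0.0003
grip_force: 4.0
```

Call:
apply_moves(moves=[{"dp": [0,0,0.03],"angular": [0,0,0]},{"dp": [0,0,0.03],"angular": [0,0,0]}])

```text
time_s: 12.5
eef_pos: [0.5432, 0.0623, 0.1276]
tcp_rot: [0.677, 0.736, 0.0, 0.0]
contact_force: [-5.5, -2.1, 17.5]
grip_width: 0.0002
grip_force: 8.5
```

Call:
apply_moves(moves=[{"dp": [0,0,-0.3],"angular": [0,0,0]},{"dp": [0,0,-0.7],"angular": [0,0,0]},{"dp": [-0.45,-0.1,-0.7],"angular": [0,0,0]},{"dp": [-0.95,-0.21,0],"angular": [0,0,0]},{"dp": [-0.95,-0.21,0],"angular": [0,0,0]},{"dp": [-0.95,-0.21,0],"angular": [0,0,0]},{"dp": [-0.95,-0.21,0],"angular": [0,0,0]},{"dp": [-0.95,-0.21,0],"angular": [0,0,0]},{"dp": [-0.55,-0.11,0],"angular": [0,0,0]}])

```text
time_s: 13.4
eef_pos: [0.5273, -0.057, 0.1612]
tcp_rot: [0.678, 0.735, -0.0, 0.0]
contact_force: [-0.2, -0.2, -0.2]
grip_width: 0.0001
grip_force: 0.0
```

Call:
apply_moves(moves=[{"dp": [0,0,0],"angular": [0,0,0]},{"dp": [0,0,0],"angular": [0,0,0]},{"dp": [0,0,0],"angular": [0,0,0]}], gripper=0)

```text
time_s: 13.7
eef_pos: [0.5276, -0.0531, 0.1606]
tcp_rot: [0.677, 0.736, 0.0, -0.0]
contact_force: [0.5, 0.0, 0.6]
grip_width: 0.0424
grip_force: 0.0
```

```bash
python3 - <<'E'
from h import *
c=cams.read_camera('wrist'); s=status.state(); save(c,'s1.png'); np.savez('w4.npz',**{k:np.array(v) for k,v in c.items()})
print(s['eef_pos'],s['grip_width'],s['q'])
r=R.from_quat(s['tcp_rot'])
P=cloud(c,np.ones((400,640),bool)); q=r.inv().apply(P-s['eef_pos'])
S=P[(np.hypot(P[:,0]-.5275,P[:,1]+.0545)<.012)&(P[:,2]>.138)&(P[:,2]<.148)]; print('stud',len(S),S.mean(0), r.inv().apply(S.mean(0)-s['eef_pos']))
K=P[(np.hypot(P[:,0]-.543,P[:,1]-.059)<.016)&(P[:,2]>.15)]; print('knob',len(K),K.mean(0) if len(K) else '')
F=(np.abs(q[:,1])<.06)&(np.abs(q[:,0])<.03)&(P[:,2]>.155); 
for sg in (-1,1):
    m=F&(q[:,1]*sg>0); print(sg,np.quantile(q[m],[.01,.99],axis=0).round(3),q[m][:,2].max(),np.sort(abs(q[m][:,1]))[:3])
E
```

```text
[ 0.52754749 -0.05313154  0.16053771] 0.04257411902031681 [ 0.70291079  0.29463256 -0.79537898  1.66458779  0.21810217  1.27411322
 -0.05061423]
stud 266 [ 0.52550515 -0.05519411  0.14236153] [-0.00189121 -0.00221528  0.01817457]
knob 2080 [0.54124112 0.055471   0.15650972]
-1 [[-0.01  -0.059 -0.127]
 [ 0.02  -0.001 -0.041]] -0.030562941833907564 [0.00015527 0.0001553  0.00015539]
1 [[-0.01   0.001 -0.127]
 [ 0.02   0.059 -0.041]] -0.03075845031870278 [5.67996453e-05 6.10367350e-05 6.10816095e-05]
```

View pics/s1.png

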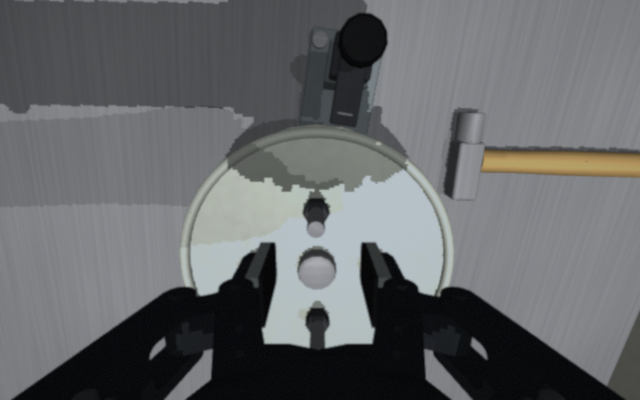

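Call:
apply_moves(moves=[{"dp": [-0.05,-0.05,0.5],"angular": [0,0,0]},{"dp": [0,0,0.7],"angular": [0,0,0]},{"dp": [0,0,0.7],"angular": [0,0,0]},{"dp": [0,0,0.7],"angular": [0,0,0]},{"dp": [0,0,0.4],"angular": [0,0,0]},{"dp": [0,0,0.3],"angular": [0,0,0]},{"dp": [0,0,0.2],"angular": [0,0,0]},{"dp": [0,0,0],"angular": [0,0,0]}])

```text
time_s: 14.55
eef_pos: [0.5264, -0.0555, 0.09]
tcp_rot: [0.677, 0.736, -0.0, -0.0]
contact_force: [-0.6, -0.4, 0.1]
grip_width: 0.0428
grip_force: 0.0
```

Call:
apply_moves(moves=[{"dp": [0,0,0],"angular": [0,0,0]},{"dp": [0,0,0],"angular": [0,0,0]},{"dp": [0,0,0],"angular": [0,0,0]}], gripper=0.5, squeeze=20)

```text
time_s: 14.85
eef_pos: [0.5268, -0.0557, 0.0908]
tcp_rot: [0.677, 0.736, 0.0, 0.0]
contact_force: [-0.4, 0.4, 0.5]
grip_width: 0.0215
grip_force: 0.0
```

Call:
apply_moves(moves=[{"dp": [0,0,0],"angular": [0,0,0]},{"dp": [0,0,0],"angular": [0,0,0]},{"dp": [0,0,0],"angular": [0,0,0]}], gripper=0.69)

```text
time_s: 15.15
eef_pos: [0.5265, -0.0556, 0.0904]
tcp_rot: [0.677, 0.736, 0.0, 0.0]
contact_force: [0.4, -0.2, 0.1]
grip_width: 0.0134
grip_force: 0.0
```

Call:
apply_moves(moves=[{"dp": [0,0.06,0],"angular": [0,0,0.015]},{"dp": [-0.003,0.13,0],"angular": [0,0,0.0333]},{"dp": [-0.003,0.13,0],"angular": [0,0,0.0333]},{"dp": [-0.003,0.13,0],"angular": [0,0,0.0333]},{"dp": [-0.003,0.13,0],"angular": [0,0,0.0333]}])

```text
time_s: 15.65
eef_pos: [0.5378, -0.0559, 0.0902]
tcp_rot: [0.759, 0.651, -0.0, -0.0]
contact_force: [-1.8, -0.5, 1.2]
grip_width: 0.0133
grip_force: 0.9
```

```bash
cat > st.py <<'E'
from h import *
def st(cx=.531,cy=-.105):
    s=status.state(); m=R.from_quat(s['tcp_rot']).as_matrix()
    d=s['eef_pos'][:2]-[cx,cy]
    print('t',s['time_s'],'eef',s['eef_pos'].round(4),'phi',np.degrees(np.arctan2(d[1],d[0])).round(1),'rad',np.hypot(*d).round(4),'psi',np.degrees(np.arctan2(m[1,0],m[0,0])).round(1),'Ftool',(m.T@s['contact_force']).round(1),'grip',s['grip_width'].round(4),s['grip_force'],'q',s['q'].round(2))
st()
E
python3 st.py
```

```text
Traceback (most recent call last):
  File "st.py", line 6, in <module>
    st()
    ~~^^
  File "st.py", line 5, in st
    print('t',s['time_s'],'eef',s['eef_pos'].round(4),'phi',np.degrees(np.arctan2(d[1],d[0])).round(1),'rad',np.hypot(*d).round(4),'psi',np.degrees(np.arctan2(m[1,0],m[0,0])).round(1),'Ftool',(m.T@s['contact_force']).round(1),'grip',s['grip_width'].round(4),s['grip_force'],'q',s['q'].round(2))
                                                                                                                                                                                                                                         ^^^^^^^^^^^^^^^^^^^^^
AttributeError: 'float' object has no attribute 'round'
```

Call:
apply_moves(moves=[{"dp": [-0.003,0.131,0],"angular": [0,0,0.0333]},{"dp": [-0.003,0.131,0],"angular": [0,0,0.0333]},{"dp": [-0.003,0.131,0],"angular": [0,0,0.0333]},{"dp": [-0.003,0.131,0],"angular": [0,0,0.0333]},{"dp": [-0.003,0.131,0],"angular": [0,0,0.0333]},{"dp": [-0.003,0.131,0],"angular": [0,0,0.0333]},{"dp": [-0.003,0.131,0],"angular": [0,0,0.0333]},{"dp": [-0.003,0.131,0],"angular": [0,0,0.0333]},{"dp": [-0.003,0.131,0],"angular": [0,0,0.0333]},{"dp": [-0.003,0.131,0],"angular": [0,0,0.0333]},{"dp": [-0.003,0.131,0],"angular": [0,0,0.0333]},{"dp": [-0.003,0.131,0],"angular": [0,0,0.0333]},{"dp": [-0.003,0.131,0],"angular": [0,0,0.0333]},{"dp": [-0.003,0.131,0],"angular": [0,0,0.0333]},{"dp": [-0.003,0.131,0],"angular": [0,0,0.0333]},{"dp": [-0.003,0.131,0],"angular": [0,0,0.0333]},{"dp": [-0.003,0.131,0],"angular": [0,0,0.0333]},{"dp": [-0.003,0.131,0],"angular": [0,0,0.0333]},{"dp": [-0.003,0.131,0],"angular": [0,0,0.0333]},{"dp": [-0.003,0.131,0],"angular": [0,0,0.0333]}])

```text
time_s: 17.65
eef_pos: [0.5772, -0.0864, 0.0902]
tcp_rot: [0.983, 0.185, -0.0, -0.0]
contact_force: [-1.0, 1.2, 1.1]
grip_width: 0.0129
grip_force: 0.9
```

```bash
sed -i "s/s\['grip_width'\].round(4)/round(s['grip_width'],4)/" st.py; python3 st.py; python3 - <<'E'
from h import *
c=cams.read_camera('top'); P=cloud(c,np.ones((400,640),bool))
S=P[(P[:,2]>.136)&(P[:,2]<.15)&(np.hypot(P[:,0]-.532,P[:,1]+.104)<.065)]
from scipy.cluster.hierarchy import fclusterdata
l=fclusterdata(S[:,:2],.015,'distance')
for k in set(l):
    m=S[l==k].mean(0); print(m.round(4),(l==k).sum(),np.degrees(np.arctan2(m[1]+.1038,m[0]-.5318)).round(1))
E
```

```text
t 17.65 eef [ 0.5772 -0.0864  0.0902] phi 22.0 rad 0.0499 psi 21.3 Ftool [-0.5 -1.4 -1.1] grip 0.0129 0.871492400765419 q [ 0.48  0.42 -0.5   1.62  0.22  1.16 -1.27]
[ 0.5115 -0.0577  0.1427] 13 113.7
```

Call:
apply_moves(moves=[{"dp": [-0.003,0.131,0],"angular": [0,0,0.0333]},{"dp": [-0.003,0.131,0],"angular": [0,0,0.0333]},{"dp": [-0.003,0.131,0],"angular": [0,0,0.0333]},{"dp": [-0.003,0.131,0],"angular": [0,0,0.0333]},{"dp": [-0.003,0.131,0],"angular": [0,0,0.0333]},{"dp": [-0.003,0.131,0],"angular": [0,0,0.0333]},{"dp": [-0.003,0.131,0],"angular": [0,0,0.0333]},{"dp": [-0.003,0.131,0],"angular": [0,0,0.0333]},{"dp": [-0.003,0.131,0],"angular": [0,0,0.0333]},{"dp": [-0.003,0.131,0],"angular": [0,0,0.0333]},{"dp": [-0.003,0.131,0],"angular": [0,0,0.0333]},{"dp": [-0.003,0.131,0],"angular": [0,0,0.0333]},{"dp": [-0.003,0.131,0],"angular": [0,0,0.0333]}])

```text
time_s: 19.0
eef_pos: [0.5791, -0.1197, 0.0903]
tcp_rot: [0.988, -0.153, 0.0, -0.0]
contact_force: [1.8, 1.6, -0.8]
grip_width: 0.0133
grip_force: 1.0
```

```bash
python3 st.py
```

```text
t 19.0 eef [ 0.5791 -0.1197  0.0903] phi -17.0 rad 0.0502 psi -17.6 Ftool [ 1.2 -2.   0.8] grip 0.0133 0.996263176202774 q [ 0.43  0.41 -0.37  1.6   0.16  1.15 -1.85]
```

Call:
apply_moves(moves=[{"dp": [-0.001,0.087,0],"angular": [0,0,0.0222]},{"dp": [-0.001,0.087,0],"angular": [0,0,0.0222]}])

```text
time_s: 19.2
eef_pos: [0.5777, -0.1234, 0.0903]
tcp_rot: [0.982, -0.187, 0.0, -0.0]
contact_force: [1.7, 0.9, -0.5]
grip_width: 0.0133
grip_force: 1.0
```

```bash
python3 st.py
```

```text
t 19.2 eef [ 0.5777 -0.1234  0.0903] phi -21.4 rad 0.0502 psi -21.6 Ftool [ 1.2 -1.5  0.5] grip 0.0133 1.0234835743904114 q [ 0.43  0.41 -0.35  1.61  0.15  1.15 -1.91]
```

Call:
apply_moves(moves=[{"dp": [-0.001,0.087,0],"angular": [0,0,0.0222]},{"dp": [-0.001,0.087,0],"angular": [0,0,0.0222]}])

```text
time_s: 19.4
eef_pos: [0.5762, -0.1269, 0.0904]
tcp_rot: [0.975, -0.222, 0.0, -0.0]
contact_force: [2.1, 0.9, -1.6]
grip_width: 0.0136
grip_force: 1.0
```

```bash
python3 st.py
```

```text
t 19.4 eef [ 0.5762 -0.1269  0.0904] phi -25.8 rad 0.0502 psi -25.6 Ftool [ 1.5 -1.7  1.6] grip 0.0136 0.9688257426023483 q [ 0.43  0.41 -0.34  1.61  0.14  1.15 -1.97]
```

Call:
apply_moves(moves=[{"dp": [-0.001,0.087,0],"angular": [0,0,0.0222]},{"dp": [-0.001,0.087,0],"angular": [0,0,0.0222]}])

```text
time_s: 19.6
eef_pos: [0.5745, -0.1302, 0.0904]
tcp_rot: [0.967, -0.256, 0.0, -0.0]
contact_force: [2.7, 1.1, -0.5]
grip_width: 0.0128
grip_force: 1.0
```

```bash
python3 st.py
```

```text
t 19.6 eef [ 0.5745 -0.1302  0.0904] phi -30.1 rad 0.0503 psi -29.7 Ftool [ 1.8 -2.3  0.5] grip 0.0128 0.9790941327810287 q [ 0.42  0.4  -0.33  1.61  0.14  1.15 -2.02]
```

Call:
apply_moves(moves=[{"dp": [-0.001,0.087,0],"angular": [0,0,0.0222]},{"dp": [-0.001,0.087,0],"angular": [0,0,0.0222]}])

```text
time_s: 19.8
eef_pos: [0.5732, -0.132, 0.0904]
tcp_rot: [0.957, -0.289, 0.0, -0.001]
contact_force: [5.5, 5.0, -2.5]
grip_width: 0.013
grip_force: 3.6
```

```bash
python3 st.py
```

```text
t 19.8 eef [ 0.5732 -0.132   0.0904] phi -32.6 rad 0.0501 psi -33.6 Ftool [ 1.8 -7.2  2.5] grip 0.013 3.6324624717235565 q [ 0.42  0.4  -0.31  1.61  0.13  1.15 -2.08]
```

Call:
apply_moves(moves=[{"dp": [-0.001,0.065,0],"angular": [0,0,0.0167]},{"dp": [-0.001,0.065,0],"angular": [0,0,0.0167]}])

```text
time_s: 20.0
eef_pos: [0.5724, -0.1329, 0.0904]
tcp_rot: [0.95, -0.313, 0.001, -0.001]
contact_force: [8.5, 6.8, -4.7]
grip_width: 0.0132
grip_force: 5.2
```

```bash
python3 st.py
```

```text
t 20.0 eef [ 0.5724 -0.1329  0.0904] phi -34.0 rad 0.0499 psi -36.5 Ftool [  2.8 -10.5   4.7] grip 0.0132 5.158272832632065 q [ 0.41  0.4  -0.3   1.62  0.13  1.14 -2.13]
```

Call:
apply_moves(moves=[{"dp": [-0.001,0.065,0],"angular": [0,0,0.0167]},{"dp": [-0.001,0.065,0],"angular": [0,0,0.0167]}])

```text
time_s: 20.2
eef_pos: [0.5715, -0.134, 0.0905]
tcp_rot: [0.941, -0.338, 0.001, -0.002]
contact_force: [11.3, 8.8, -5.3]
grip_width: 0.0133
grip_force: 6.7
```

```bash
python3 st.py
```

```text
t 20.2 eef [ 0.5715 -0.134   0.0905] phi -35.5 rad 0.0498 psi -39.5 Ftool [  3.1 -14.    5.4] grip 0.0133 6.732613742351532 q [ 0.41  0.39 -0.3   1.62  0.12  1.14 -2.17]
```

Call:
apply_moves(moves=[{"dp": [-0.001,0.065,0],"angular": [0,0,0.0167]},{"dp": [-0.001,0.065,0],"angular": [0,0,0.0167]}])

```text
time_s: 20.4
eef_pos: [0.5705, -0.1351, 0.0905]
tcp_rot: [0.932, -0.362, 0.002, -0.003]
contact_force: [13.4, 9.8, -6.6]
grip_width: 0.013
grip_force: 8.1
```

```bash
python3 st.py
```

```text
t 20.4 eef [ 0.5705 -0.1351  0.0905] phi -37.3 rad 0.0497 psi -42.4 Ftool [  3.3 -16.2   6.7] grip 0.013 8.102281987667084 q [ 0.41  0.39 -0.29  1.62  0.11  1.14 -2.22]
```

Call:
apply_moves(moves=[{"dp": [-0.001,0.065,0],"angular": [0,0,0.0167]},{"dp": [-0.001,0.065,0],"angular": [0,0,0.0167]}])

```text
time_s: 20.6
eef_pos: [0.5693, -0.1367, 0.0905]
tcp_rot: [0.922, -0.386, 0.002, -0.003]
contact_force: [16.0, 10.1, -8.7]
grip_width: 0.0135
grip_force: 9.0
```

```bash
python3 st.py
```

```text
t 20.6 eef [ 0.5693 -0.1367  0.0905] phi -39.6 rad 0.0497 psi -45.4 Ftool [  4.  -18.4   8.8] grip 0.0135 9.047077596187592 q [ 0.4   0.39 -0.28  1.63  0.11  1.14 -2.26]
```

Call:
apply_moves(moves=[{"dp": [-0.001,0.043,0],"angular": [0,0,0.0111]},{"dp": [-0.001,0.043,0],"angular": [0,0,0.0111]}])

```text
time_s: 20.8
eef_pos: [0.5683, -0.1378, 0.0905]
tcp_rot: [0.916, -0.402, 0.002, -0.003]
contact_force: [16.3, 9.6, -10.2]
grip_width: 0.0133
grip_force: 9.2
```

```bash
python3 st.py
```

```text
t 20.8 eef [ 0.5683 -0.1378  0.0905] phi -41.4 rad 0.0497 psi -47.4 Ftool [  4.  -18.4  10.3] grip 0.0133 9.230048954486847 q [ 0.4   0.39 -0.27  1.63  0.11  1.14 -2.29]
```

Call:
apply_moves(moves=[{"dp": [-0.001,0.043,0],"angular": [0,0,0.0111]},{"dp": [-0.001,0.043,0],"angular": [0,0,0.0111]}])

```text
time_s: 21.0
eef_pos: [0.5671, -0.1392, 0.0906]
tcp_rot: [0.909, -0.418, 0.002, -0.003]
contact_force: [17.5, 7.5, -9.3]
grip_width: 0.0132
grip_force: 9.1
```

```bash
python3 st.py
```

```text
t 21.0 eef [ 0.5671 -0.1392  0.0906] phi -43.4 rad 0.0497 psi -49.4 Ftool [  5.7 -18.    9.5] grip 0.0132 9.142777919769287 q [ 0.4   0.38 -0.27  1.63  0.1   1.13 -2.32]
```

Call:
apply_moves(moves=[{"dp": [-0.001,0.043,0],"angular": [0,0,0.0111]},{"dp": [-0.001,0.043,0],"angular": [0,0,0.0111]}])

```text
time_s: 21.2
eef_pos: [0.5656, -0.1409, 0.0905]
tcp_rot: [0.901, -0.434, 0.002, -0.003]
contact_force: [15.9, 7.3, -9.9]
grip_width: 0.0133
grip_force: 8.3
```

```bash
python3 st.py
```

```text
t 21.2 eef [ 0.5656 -0.1409  0.0905] phi -46.1 rad 0.0498 psi -51.4 Ftool [  4.2 -16.9  10. ] grip 0.0133 8.33207219839096 q [ 0.4   0.38 -0.26  1.64  0.1   1.13 -2.36]
```

Call:
apply_moves(moves=[{"dp": [0,-0.06,0],"angular": [0,0,0]},{"dp": [0,-0.06,0],"angular": [0,0,0]},{"dp": [0,-0.06,0],"angular": [0,0,0]},{"dp": [0,0,0],"angular": [0,0,0]}])

```text
time_s: 21.6
eef_pos: [0.565, -0.1416, 0.0904]
tcp_rot: [0.901, -0.435, -0.0, -0.0]
contact_force: [2.9, 2.5, -0.5]
grip_width: 0.0134
grip_force: 1.9
```

```bash
python3 st.py
```

```text
t 21.6 eef [ 0.565  -0.1416  0.0904] phi -47.1 rad 0.05 psi -51.5 Ftool [-0.1 -3.8  0.5] grip 0.0134 1.936906948685646 q [ 0.39  0.38 -0.26  1.63  0.1   1.14 -2.36]
```

Call:
apply_moves(moves=[{"dp": [0,-0.065,0],"angular": [0,0,0]},{"dp": [0,-0.065,0],"angular": [0,0,0]},{"dp": [0,-0.065,0],"angular": [0,0,0]},{"dp": [0,-0.065,0],"angular": [0,0,0]}])

```text
time_s: 22.0
eef_pos: [0.5667, -0.1412, 0.0901]
tcp_rot: [0.9, -0.436, -0.002, 0.002]
contact_force: [-12.1, -5.5, 6.7]
grip_width: 0.0132
grip_force: 5.9
```

```bash
python3 st.py
```

```text
t 22.0 eef [ 0.5667 -0.1412  0.0901] phi -45.4 rad 0.0508 psi -51.7 Ftool [-3.2 12.9 -6.7] grip 0.0132 5.923275947570801 q [ 0.39  0.39 -0.26  1.62  0.11  1.15 -2.37]
```

Call:
apply_moves(moves=[{"dp": [0,-0.065,0],"angular": [0,0,0]}])

```text
time_s: 22.1
eef_pos: [0.5667, -0.1411, 0.09]
tcp_rot: [0.9, -0.436, -0.002, 0.003]
contact_force: [-15.3, -5.1, 10.3]
grip_width: 0.0132
grip_force: 7.9
```

```bash
python3 st.py
```

```text
t 22.1 eef [ 0.5667 -0.1411  0.09  ] phi -45.3 rad 0.0508 psi -51.7 Ftool [ -5.5  15.2 -10.2] grip 0.0132 7.899628579616547 q [ 0.39  0.39 -0.25  1.62  0.11  1.15 -2.37]
```

Call:
apply_moves(moves=[{"dp": [0,-0.065,0],"angular": [0,0,0]}])

```text
time_s: 22.2
eef_pos: [0.5669, -0.141, 0.09]
tcp_rot: [0.9, -0.436, -0.003, 0.003]
contact_force: [-18.3, -6.8, 11.6]
grip_width: 0.0133
grip_force: 9.4
```

```bash
python3 st.py
```

```text
t 22.2 eef [ 0.5669 -0.141   0.09  ] phi -45.1 rad 0.0508 psi -51.7 Ftool [ -6.1  18.7 -11.5] grip 0.0133 9.403383135795593 q [ 0.38  0.39 -0.25  1.62  0.11  1.15 -2.37]
```

Call:
apply_moves(moves=[{"dp": [0,-0.04,0],"angular": [0,0,0]},{"dp": [0,-0.04,0],"angular": [0,0,0]}])

```text
time_s: 22.4
eef_pos: [0.5674, -0.1405, 0.09]
tcp_rot: [0.9, -0.437, -0.003, 0.004]
contact_force: [-20.0, -8.3, 13.2]
grip_width: 0.0131
grip_force: 10.0
```

```bash
python3 st.py
```

```text
t 22.4 eef [ 0.5674 -0.1405  0.09  ] phi -44.3 rad 0.0509 psi -51.8 Ftool [ -5.8  20.9 -13. ] grip 0.0131 9.992272853851318 q [ 0.38  0.39 -0.25  1.62  0.11  1.15 -2.37]
```

Call:
apply_moves(moves=[{"dp": [0,-0.03,0],"angular": [0,0,0]}])

```text
time_s: 22.5
eef_pos: [0.5677, -0.1404, 0.09]
tcp_rot: [0.9, -0.437, -0.003, 0.004]
contact_force: [-19.5, -6.8, 13.1]
grip_width: 0.0129
grip_force: 9.4
```

```bash
python3 st.py
```

```text
t 22.5 eef [ 0.5677 -0.1404  0.09  ] phi -44.0 rad 0.0509 psi -51.8 Ftool [ -6.8  19.6 -12.9] grip 0.0129 9.444402158260345 q [ 0.38  0.39 -0.25  1.62  0.11  1.15 -2.37]
```

Call:
apply_moves(moves=[{"dp": [0,0.05,0],"angular": [0,0,0]},{"dp": [0,0.05,0],"angular": [0,0,0]},{"dp": [0,0.05,0],"angular": [0,0,0]},{"dp": [0,0.05,0],"angular": [0,0,0]},{"dp": [0,0,0],"angular": [0,0,0]}])

```text
time_s: 23.0
eef_pos: [0.5678, -0.1401, 0.0901]
tcp_rot: [0.9, -0.436, -0.001, 0.001]
contact_force: [-4.8, -3.6, 3.2]
grip_width: 0.0133
grip_force: 3.0
```

```bash
python3 st.py
```

```text
t 23.0 eef [ 0.5678 -0.1401  0.0901] phi -43.6 rad 0.0509 psi -51.6 Ftool [-0.2  6.  -3.2] grip 0.0133 3.0201704800128937 q [ 0.39  0.39 -0.26  1.62  0.11  1.14 -2.37]
```

Call:
apply_moves(moves=[{"dp": [0,0.05,0],"angular": [0,0,0]},{"dp": [0,0.04,0],"angular": [0,0,0]},{"dp": [0,0,0],"angular": [0,0,0]}])

```text
time_s: 23.3
eef_pos: [0.5678, -0.1401, 0.0902]
tcp_rot: [0.9, -0.435, -0.0, 0.0]
contact_force: [-2.7, -1.7, 1.7]
grip_width: 0.0135
grip_force: 1.6
```

Call:
apply_moves(moves=[{"dp": [0,0,0],"angular": [0,0,0]},{"dp": [0,0,0],"angular": [0,0,0]},{"dp": [0,0,0],"angular": [0,0,0]}], gripper=0.2)

```text
time_s: 23.6
eef_pos: [0.5686, -0.139, 0.0904]
tcp_rot: [0.901, -0.434, 0.0, -0.0]
contact_force: [0.8, 0.8, -0.1]
grip_width: 0.0344
grip_force: 0.0
```

Call:
apply_moves(moves=[{"dp": [0,0,-0.3],"angular": [0,0,0]},{"dp": [0,0,-0.7],"angular": [0,0,0]},{"dp": [0,0,-1],"angular": [0,0,0]},{"dp": [0,0,-1],"angular": [0,0,0]},{"dp": [-0.5,0,-1],"angular": [0,0,0]},{"dp": [-1,0,-1],"angular": [0,0,0]},{"dp": [-1,0,-1],"angular": [0,0,0]},{"dp": [-1,0,-1],"angular": [0,0,0]},{"dp": [-1,0,-1],"angular": [0,0,0]},{"dp": [-1,0,0],"angular": [0,0,0]},{"dp": [0,0,0],"angular": [0,0,0]},{"dp": [0,0,0],"angular": [0,0,0]}])

```text
time_s: 24.8
eef_pos: [0.5, -0.0534, 0.2515]
tcp_rot: [0.901, -0.434, 0.001, -0.0]
contact_force: [-0.3, -1.2, -0.3]
grip_width: 0.0341
grip_force: 0.0
```

```bash
python3 - <<'E'
from edge import *
s=status.state(); print(s['eef_pos'],s['contact_force'],s['time_s'])
c=cams.read_camera('wrist'); save(c,'e1.png')
P=cloud(c,np.ones((400,640),bool))
S=P[(P[:,2]>.136)&(P[:,2]<.148)&(np.hypot(P[:,0]-.531,P[:,1]+.105)<.065)]
from scipy.cluster.hierarchy import fclusterdata
if len(S)>2:
  l=fclusterdata(S[:,:2],.015,'distance')
  for k in set(l): print(S[l==k].mean(0).round(4),(l==k).sum())
for n in ('wrist','side','top'):
  if n!='wrist': c2=cams.read_camera(n); P=cloud(c2,np.ones((400,640),bool))
  K=P[(np.hypot(P[:,0]-.543,P[:,1]-.058)<.016)&(P[:,2]>.14)]; print(n,'knob z',len(K),np.quantile(K[:,2],[.5,.9]) if len(K) else '')
  S=P[(P[:,2]>.136)&(P[:,2]<.15)&(np.hypot(P[:,0]-.532,P[:,1]+.104)<.065)]
  if n!='wrist' and len(S)>2:
    l=fclusterdata(S[:,:2],.015,'distance'); M=np.array([S[l==k].mean(0) for k in set(l) if (l==k).sum()>5]); print(M.round(4),M.mean(0))
cen=np.array([.5305,-.1055])
for it in range(3):
    th,R0,ok=edge(c,cen); x=cen[0]+R0*np.cos(th);y=cen[1]+R0*np.sin(th)
    f=least_squares(lambda p:(np.hypot(x-p[0],y-p[1])-p[2])[ok],[*cen,.114],loss='soft_l1',f_scale=.0004).x
    cen=f[:2]
res=(np.hypot(x-f[0],y-f[1])-f[2])*1000; print(f.round(4))
for a,b,k in zip(np.degrees(th),res,ok): print(round(a),round(b,1) if k else 'x',end='; ')
E
```

```text
[ 0.49995767 -0.05337367  0.25147993] [-0.30457436 -1.2075483  -0.29192329] 24.8
[ 0.5651 -0.0696  0.1425] 151
[ 0.5669 -0.1396  0.1424] 177
[ 0.4968 -0.1413  0.1424] 161
[ 0.4951 -0.0712  0.1426] 137
wrist knob z 582 [0.15685514 0.1578856 ]
side knob z 99 [0.1564961  0.15846824]
[[ 0.5698 -0.1358  0.1418]
 [ 0.5676 -0.065   0.1416]
 [ 0.4981 -0.139   0.1419]
 [ 0.4969 -0.0684  0.1424]] [ 0.53311066 -0.10204135  0.1419409 ]
top knob z 64 [0.15866146 0.16039596]
[[ 0.5685 -0.1379  0.1441]
 [ 0.5661 -0.0681  0.1433]] [ 0.56731701 -0.10302436  0.14371444]
[ 0.5308 -0.1056  0.1126]
0 -0.1; 4 -0.3; 8 -0.3; 12 -0.1; 16 -0.3; 20 0.7; 24 0.2; 28 6.9; 32 -0.6; 36 -0.3; 40 -0.1; 44 -0.3; 48 -0.3; 52 -0.3; 56 -0.3; 60 -0.3; 64 -0.6; 68 0.4; 72 1.9; 76 2.7; 80 3.7; 84 3.7; 88 3.7; 92 3.2; 96 2.7; 100 0.9; 104 0.4; 108 -0.1; 112 -0.3; 116 -0.6; 120 8.2; 124 x; 128 x; 132 x; 136 x; 140 x; 144 -0.3; 148 -0.6; 152 -0.3; 156 -0.1; 160 -0.1; 164 -0.1; 168 -0.3; 172 0.2; 176 -0.3; 180 -0.1; 184 -0.1; 188 -0.1; 192 -0.1; 196 -0.1; 200 -0.1; 204 -0.1; 208 -0.1; 212 -0.1; 216 -0.1; 220 -0.1; 224 0.2; 228 0.2; 232 0.2; 236 0.2; 240 0.2; 244 -0.1; 248 -0.1; 252 0.2; 256 0.2; 260 0.2; 264 0.2; 268 0.2; 272 0.2; 276 0.2; 280 0.2; 284 0.2; 288 x; 292 x; 296 x; 300 x; 304 x; 308 x; 312 x; 316 x; 320 x; 324 x; 328 x; 332 x; 336 -0.1; 340 -0.1; 344 -0.1; 348 -0.1; 352 -0.1; 356 -0.3;
```

View pics/e1.png

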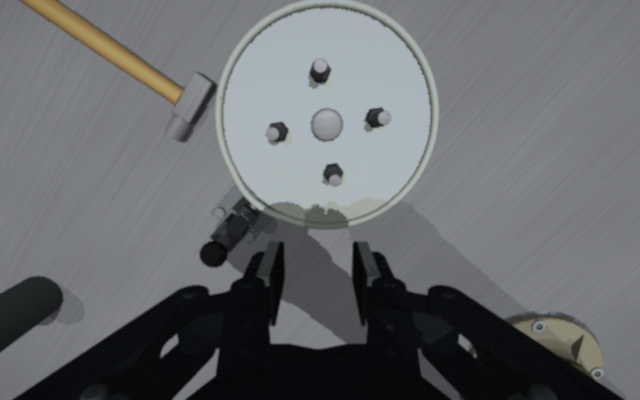

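The last picture shows the gripper clear of everything, the pointer down (knob at about (213,253)) and the wheel around (327,124). The edge fit puts the bulge centred at about 86°, which is the tip's direction.

```bash
python3 -c "
from station import manip
print(manip.sign_off())"
```

```text
the job is handed in; nothing more can be done
None
```

I handed the job in at about 25 s: the pointer is all the way down, and the middle of the wheel's high spot stands at the spring tip. The rubbing felt from both turning directions and a camera fit of the edge both put it within about 2° (the limit is about 7.5°), and the gripper is clear; the sign-off gave no verdict.

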